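# Stack the slide cases and hold the code reader over the label

## Robot

A 7-joint arm with a two-finger parallel gripper is mounted at the origin on the work surface. World frame = base frame: x ahead of the robot, y to its left, z up, the work surface at z = 0. Lengths are in m, angles in rad, forces in N, time in s.
With the tool pointing down it reaches from about 0.35 to 0.9 m from the base axis. Payload 7.2 kg.
Tool frame: the origin (TCP) lies midway between the tips of the shut fingers; the grasp point (between the pads) lies 19 mm behind it; z points along the fingers, x is the direction in which the jaws open and shut, and the axes are right-handed (so a half turn about z gives the same grasp; the last joint's range is limited). The gripper opens to 88 mm and grips with 3 to 60 N. Pads are 20 mm wide; open, the fingers measure 115 mm over their backs; the gripper's body (75 mm by 178 mm) begins 61 mm behind the grasp point.
Start: joints at [-1.268, 0.411, -0.013, 1.596, 0.006, 1.134, -0.082], TCP at [0.226, 0.583, 0.223] pointing down, gripper open.
Joint ranges: [-2.95, 2.95], [-0.29, 1.99], [-1.47, 1.44], [0.14, 2.54], [-1.03, 4.17], [0.13, 1.85], [-2.86, 2.86]. Speed limits (rad/s): [2.39, 2.39, 3.01, 3.01, 3.14, 3.14, 3.14].

## Interface

Orientations are given as a unit quaternion [w, x, y, z].
In Python, from plant import read_state, capture, calibration, sign_off gives the robot as it stands. The module is installed in compiled form; this text tells all that it offers.
- The arm moves only by the tool apply_moves, never from a script. Its argument "deltas" is a list of rows, each a list of 5 numbers: the opening, from -1 (shut) to 1 (fully open), then the shift along the tool's x, y, z in mm, then the turn about the tool's z in rad. A call has 1 to 8 rows; each row shifts and turns the commanded pose from where the row before left it, along the tool's axes as they then stand; what a row does not reach is not made up. A row lasts 1/8 s, in which the tool goes at most 62.5 mm and 10.7 degrees, less where a joint would pass 70% of its speed; a pose out of reach is approached as far as the arm can. A call is refused whole if a number of a shift passes 62.5 or a number of a turn 0.188, either way. A call with a gripper value outside its range is refused whole. The fingers move at their own pace and stop on an object; "force" is the grip in N (left out, the last holds). Time passes only in rows, so rows that do not move let the fingers close. It gives the time, the measured TCP pose, the force and the opening at its end, in the units of the state.
- read_state(): the state, without advancing time (a new reading comes with each control period).
- capture(name): name is "scene" or "top" or "wrist"; returns the picture (480x640x3 uint8, red, green, blue); there is no depth.
- calibration(name): a dict with "camera_matrix" (3x3 intrinsics, pixels), "k1" (the pictures are not rectified: a ray, as slopes to the right and down, at radius r is drawn at 1 + k1 r^2 times it, then the intrinsics apply), "R" (3x3) and "t" (3): a world point X has camera coordinates R X + t; the wrist camera has in their place "T_tool_cam" (4x4, takes a point from camera to tool coordinates, whose origin is the TCP and whose axes are the tool frame's). Camera axes: x right, y down, z forward; pixel columns grow to the right and rows downward; lengths in m; the calibration is good to about 2 mm. A picture is of the moment at which its call begins: read the wrist's pose just before it. calibration takes no time and is no camera call.
- sign_off(): hands the job in, once; it reports no verdict.
The state is a dict: "t": time; "qpos": joint angles; "dq": joint speeds; "effort": joint torques, N m; "ee_pos": TCP position; "ee_rot": TCP orientation; "contact_force": force on the tool from outside, world axes, zero at the start; "ft_torque": the same for the moment, N m; "finger_gap": opening from 0.0 (shut) to 1.0 (fully open).
Only numpy, scipy, OpenCV 4.12 (cv2) and the standard library are available. Lean on these libraries where they do the work, as an engineer would, in place of code of your own. Each camera call takes 0.05 s, during which the arm holds its last target. There are 200 camera calls.

## Task

Check the slide cases in: stack the deep loose case squarely on the case that stands on the aluminium plate, then the shallow one squarely on top of that, without shifting the column. Then draw the black hand reader out of its slanted holder, turn it upright with its window end straight down and finish while still holding it there in the air, the window about 5 cm above the label in the middle of the top case. Leave everything else on the table where it is.

Things in the scene. Friction and masses are not known exactly. Their poses are not given: they have to be found in the camera images.
- base_case: Closed grey slide case, solid, 95 (its x) x 60 (its y) x 30 high, 0.3 kg, loose, standing on a fixed aluminium plate (110 x 76 x 8 thick, same middle and yaw); the column grows on it. Origin: centre of its underside; z up. The lid of every case is flat but for a flush paper label.
- deep_case: Closed grey slide case, solid, 95 (x) x 60 (y) x 42 high, about 0.22 kg, lying loose and lid up on the table. Origin: centre of its underside; z up. To be stacked first.
- shallow_case: Closed grey slide case, solid, 95 (x) x 60 (y) x 26 high, about 0.14 kg, lying loose and lid up on the table. Origin: centre of its underside; z up. To be stacked second, on top.
- label (a point): Middle of the 40 x 28 paper label in the middle of the shallow case's lid, 26 above that case's origin.
- reader: Black hand reader, 0.15 kg, 180 long: square head 36 x 36 (z 0 to 60), then square handle 24 x 24 (z 60 to 180); centre of mass at z 63. Origin: middle of the window, in the head's end face; z runs from there along its middle to the tail; x, y square to the flat sides. Starts window down in the holder, z leaning 40 deg (0.70 rad) from vertical towards the holder's +x, y level.
- holder: Fixed aluminium pocket on a steel foot (120 x 76 x 8), leaning 40 deg (0.70 rad) to its own +x: square tube, 41 inside, walls 5, 70 deep inside, open at its upper end. The head sits in it with 2.5 play a side; 110 of the handle stands free above the mouth. Draw the reader out along the slant. Origin: on the table, 28 behind the mouth; z up.
- mouth (a point): Centre of the pocket's open mouth, about 84 above the table.
- vial: Bystander, leave it: clear closed vial with white cap, 22 diameter, 60 tall, upright. Origin at its underside.
- cap: Bystander, leave it: blue plug, 28 diameter, 20 tall. Origin at its underside.
- mouse: Bystander, leave it: black round computer mouse, 60 diameter, 33 tall. Origin at its underside.
- dish: Bystander, leave it: shallow glass dish, 80 diameter, 15 tall. Origin at its underside.
- driver: Bystander, leave it: screwdriver lying on the table . Origin at its underside.
- canister: Bystander, leave it: upright brass lens canister, 38 diameter, 50 tall. Origin at its underside.
Mind the look-alikes: they are no part of the job. Leave any blue look-alike of the shallow_case alone.

How it is judged:
On the way, in this order (a step that is already met when the one before it is completed fails the run):
1. the deep case lies squarely on the case on the plate, let go (x of deep_case in the frame of base_case between -0.008 and 0.008 m and y of deep_case in the frame of base_case between -0.008 and 0.008 m and z of deep_case in the frame of base_case between 0.026 and 0.034 m and angle between the x axis of deep_case and the x axis of base_case, either way round below 0.1 rad and angle between deep_case's own z axis and vertical below 0.08 rad and contact force between deep_case and the fingers below 0.1 N), for 0.2 s.
2. the shallow case lies squarely on the deep case, let go (all of step 1 and x of shallow_case in the frame of deep_case between -0.008 and 0.008 m and y of shallow_case in the frame of deep_case between -0.008 and 0.008 m and z of shallow_case in the frame of deep_case between 0.038 and 0.046 m and angle between the x axis of shallow_case and the x axis of deep_case, either way round below 0.1 rad and angle between shallow_case's own z axis and vertical below 0.08 rad and contact force between shallow_case and the fingers below 0.1 N), for 0.2 s.
3. the reader is drawn clear of its holder in the gripper (height (world z) of reader above 0.1 m and contact force between reader and holder below 0.1 N and contact force between reader and the fingers above 1 N), for 0.1 s.
At the end, for the whole second after the job is handed in: Cases let go, each within 8 mm and 0.1 rad of square on the one below; bottom case within 30 mm of its start; reader held still, touching no case or holder, within 0.2 rad of vertical, window down, 25 to 85 mm above the top case and within 20 mm sideways of the label's middle (all of step 2 and distance of base_case from where it was at the start of the episode below 0.03 m and angle between reader's own z axis and vertical below 0.2 rad and horizontal distance between reader and label below 0.02 m and z of reader in the frame of shallow_case between 0.051 and 0.111 m and contact force between reader and the fingers above 1 N and linear speed of reader below 0.03 m/s and contact force between reader and shallow_case below 0.1 N and contact force between reader and deep_case below 0.1 N and contact force between reader and holder below 0.1 N); the arm keeps its last pose, push and grip.
It fails at once if a bystander is moved more than 30 mm (distance of any of vial, cap, mouse, dish, driver, canister from where it was at the start of the episode above 0.03 m).
It also fails if it takes over 72 s, if anything falls off the work surface, if the arm or the gripper's body presses on something with over 40 N, if the wrist force passes 120 N, or if a joint passes its speed limit or range.

## Working session

There is one attempt and no reset: what is moved stays moved. The work goes in short steps, Python scripts to look and compute and a tool call to move; the robot and the scene stay as the last step left them, time stands still between calls to the robot, and variables do not carry over. Pictures are saved under pics/ and viewed, about 8 in all and at most 12, crops included, and the job is handed in when it is done.

Besides the shell and the picture viewer there is one more tool, called by a JSON object that holds its "fn" and its "kwargs". apply_moves: Moves the arm, as the interface text tells. Its arguments: {"type":"object","properties":{"deltas":{"type":"array"},"force":{"type":"number"}},"required":["deltas"]}

```bash
mkdir -p pics; cat > h.py <<'E'
import numpy as np, cv2, json
from scipy.spatial.transform import Rotation as Ro
from plant import read_state, capture, calibration, sign_off
def pose(s=None):
    s=s or read_state(); q=s["ee_rot"]; return Ro.from_quat([q[1],q[2],q[3],q[0]]).as_matrix(), np.array(s["ee_pos"])
def cam(name,s=None):
    c=calibration(name); K=np.array(c["camera_matrix"])
    if name=="wrist":
        R,p=pose(s); T=np.array(c["T_tool_cam"]); Rw=R@T[:3,:3]; o=R@T[:3,3]+p
    else:
        Rw=np.array(c["R"]).T; o=-Rw@np.array(c["t"])
    return K,c["k1"],Rw,o
def ray(cm,px):
    K,k,Rw,o=cm; px=np.atleast_2d(np.array(px,float))
    d=np.c_[(px[:,0]-K[0,2])/K[0,0],(px[:,1]-K[1,2])/K[1,1]]; u=d.copy()
    for _ in range(20): u=d/(1+k*(u**2).sum(1,keepdims=True))
    return o,(np.c_[u,np.ones(len(u))])@Rw.T
def onz(cm,px,z):
    o,d=ray(cm,px); return o+d*((z-o[2])/d[:,2])[:,None]
def proj(cm,X):
    K,k,Rw,o=cm; c=(np.atleast_2d(X)-o)@Rw; u=c[:,:2]/c[:,2:]; u=u*(1+k*(u**2).sum(1,keepdims=True))
    return np.c_[u[:,0]*K[0,0]+K[0,2],u[:,1]*K[1,1]+K[1,2]]
def snap(name,fn):
    im=capture(name)[:,:,::-1].copy(); cv2.imwrite("pics/"+fn,im); return im
E
python3 - <<'E'
from h import *
s=read_state();print(s["t"],s["ee_pos"],pose()[0].round(3).tolist())
for n in("top","scene","wrist"):
    snap(n,n+"0.png"); K,k,R,o=cam(n,s);print(n,K[0,0],k,o.round(3),R[:,2].round(3),R[:,0].round(3))
E
```

```text
0.0 [0.22634404 0.58204681 0.22181399] [[0.362, 0.932, -0.0], [0.932, -0.362, -0.001], [-0.002, 0.0, -1.0]]
top 605.4468235531677 -0.18563129235318976 [ 0.306 -0.017  1.379] [ 0.197 -0.004 -0.98 ] [-0.021 -1.    -0.   ]
scene 500.0187769752501 -0.06390759366670293 [1.051 0.507 0.777] [-0.49  -0.535 -0.688] [-0.74   0.672  0.005]
wrist 357.4199600755151 -0.045406947997395905 [0.16  0.609 0.384] [ 0.243 -0.096 -0.965] [ 0.362  0.932 -0.001]
```

View pics/top0.png

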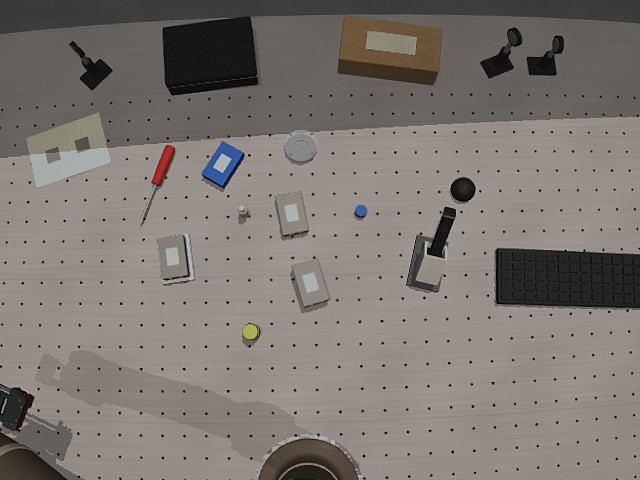

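View pics/scene0.png

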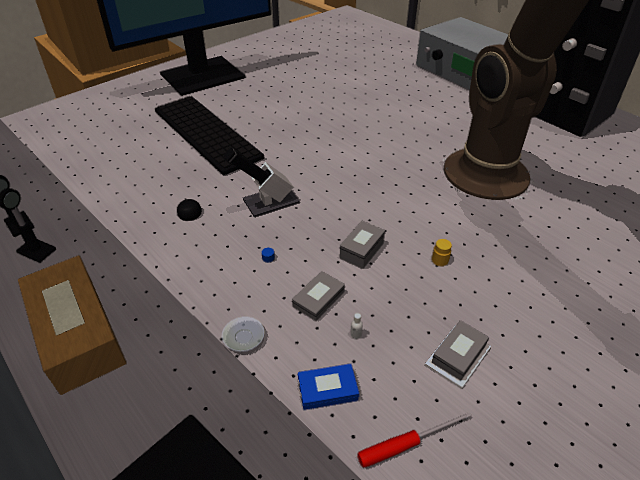

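Top view: the base case on its plate is at (173,257). There are two loose grey cases, at (292,214) and (311,283); in the scene view the second, at (363,243), has taller sides, so it should be the deep one, and the first, at (319,295), the shallow one. The blue look-alike is at (223,164), the reader and holder at (435,250). Next I measure the labels in both views, which also gives their heights.

```bash
cat >> h.py <<'E'
def label(im,px,r=16,thr=None):
    """white label blob around px: corner points (minAreaRect) and centroid"""
    g=im.min(2); x,y=map(int,px); w=np.zeros_like(g); w[y-r:y+r+1,x-r:x+r+1]=1
    t=thr or (int(g[y-2:y+3,x-2:x+3].mean())+int(np.median(g[y-r:y+r+1,x-r:x+r+1])))//2
    m=((g>t)&(w>0)).astype(np.uint8); n,l=cv2.connectedComponents(m); k=(l==l[y,x]).astype(np.uint8)
    c=max(cv2.findContours(k,cv2.RETR_EXTERNAL,cv2.CHAIN_APPROX_NONE)[0],key=cv2.contourArea)
    ys,xs=np.nonzero(k); return cv2.boxPoints(cv2.minAreaRect(c)),np.array([xs.mean(),ys.mean()]),c
def tri(a,pa,b,pb):
    o1,d1=ray(a,pa);o2,d2=ray(b,pb);d1=d1[0];d2=d2[0]
    t=np.linalg.lstsq(np.c_[d1,-d2],o2-o1,rcond=None)[0]; p,q=o1+t[0]*d1,o2+t[1]*d2
    return (p+q)/2,np.linalg.norm(p-q)
def rectz(cm,c,z):
    """rect fit on plane z of contour: centre, sizes, yaw of long side"""
    P=onz(cm,c.reshape(-1,2),z)[:,:2]; (cx,cy),(w,h),a=cv2.minAreaRect((P*1000).astype(np.float32))
    if w<h: w,h,a=h,w,a+90
    a=(a+90)%180-90
    return np.round([cx,cy,w,h],1),round(np.deg2rad(a),3)
E
python3 - <<'E'
from h import *
T=cv2.imread("pics/top0.png");S=cv2.imread("pics/scene0.png");ct=cam("top");cs=cam("scene")
for n,a,b,z in(("base",(173,257),(461,345),.038),("deep",(311,283),(363,237),.042),("shal",(292,213),(318,291),.026)):
    ba,ca,ka=label(T,a);bb,cb,kb=label(S,b)
    p,e=tri(ct,ca,cs,cb);print(n,ca.round(1),cb.round(1),p.round(4),round(e,4),"top:",onz(ct,ca,z).round(4),rectz(ct,ka,z),"scene:",onz(cs,cb,z).round(4),rectz(cs,kb,z))
# rough objects
for n,px,z in(("vial",(243,211),.03),("cap",(361,211),.02),("mouse",(463,189),.02),("dish",(300,147),.01),("canister",(251,331),.05),("tailtop",(449,212),.16),("mouthpx",(433,267),.09),("foot",(425,265),.008)): print(n,onz(ct,px,z).round(3))
v=cv2.resize(T[190:310,385:505],(600,600),interpolation=cv2.INTER_CUBIC);w=cv2.resize(S[130:230,215:315],(600,600),interpolation=cv2.INTER_CUBIC)
cv2.imwrite("pics/hold.png",cv2.resize(np.hstack([v,w]),(800,400)))
c=np.hstack([cv2.resize(S[y-40:y+40,x-40:x+40],(400,400),interpolation=cv2.INTER_CUBIC) for x,y in((363,243),(319,295))]);cv2.imwrite("pics/cases.png",c)
cv2.imwrite("pics/both.png",np.vstack([cv2.resize(np.hstack([v,w]),(600,300)),cv2.resize(c,(600,300))]))
E
```

```text
base [171.9 256. ] [461.8 344.5] [0.5239 0.2958 0.0366] 0.0028 top: [[0.5244 0.2942 0.038 ]] (array([524.2, 294.2,  40.5,  28.3]), np.float64(0.144)) scene: [[0.5241 0.2974 0.038 ]] (array([523.7, 297.3,  40.3,  27.5]), np.float64(0.148))
deep [310.1 282.1] [362.4 236.7] [ 0.4585 -0.0163  0.0402] 0.0023 top: [[ 0.459  -0.0172  0.042 ]] (array([459.1, -17.1,  40.1,  28.1]), np.float64(0.258)) scene: [[ 0.4594 -0.014   0.042 ]] (array([459.2, -14.2,  39.3,  27.6]), np.float64(0.205))
shal [291.3 212.5] [318.1 290.5] [0.6217 0.0232 0.0241] 0.002 top: [[0.6219 0.0224 0.026 ]] (array([622. ,  22.3,  39.7,  28.3]), np.float64(0.181)) scene: [[0.6222 0.0253 0.026 ]] (array([621.9,  24.8,  39.9,  26.9]), np.float64(0.182))
vial [[0.627 0.133 0.03 ]]
cap [[ 0.624 -0.138  0.02 ]]
mouse [[ 0.672 -0.381  0.02 ]]
dish [[ 0.785 -0.     0.01 ]]
canister [[0.353 0.114 0.05 ]]
tailtop [[ 0.585 -0.31   0.16 ]]
mouthpx [[ 0.48  -0.284  0.09 ]]
foot [[ 0.496 -0.282  0.008]]
```

View pics/both.png

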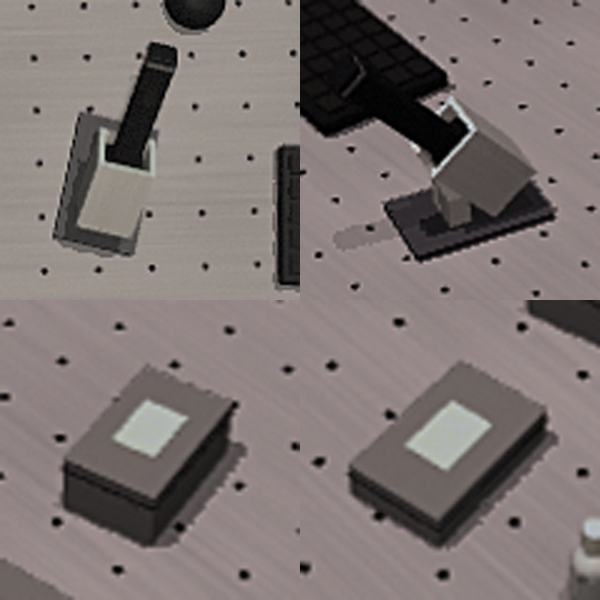

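The crops confirm it: the lower-left case has tall sides (deep) and the lower-right one is thin (shallow). The reader leans up and slightly right out of its holder. Next I work out the approach to the deep case.

```bash
cat >> h.py <<'E'
def go(p,yaw,sym=np.pi):
    """yaw: world heading of tool x wanted. prints shift in tool axes (mm) at present yaw, turn, and after-turn shift"""
    s=read_state();R,t=pose(s); d=R.T@(np.array(p)-t)*1000; y0=np.arctan2(R[1,0],R[0,0]); k=(y0-yaw+sym/2)%sym-sym/2
    Rn=R@Ro.from_rotvec([0,0,k]).as_matrix()
    print("t",round(s["t"],2),"at",t.round(4),"yaw",round(y0,3),"q7",round(s["qpos"][6],2),"gap",round(s["finger_gap"],3),"F",np.round(s["contact_force"],1))
    print("shift now",d.round(1),"| turn",round(k,3),"| shift after turn",(Rn.T@(np.array(p)-t)*1000).round(1))
E
python3 -c "
from h import *
go([.459,-.016,.17],.235+np.pi/2); print(read_state()['qpos'])"
```

```text
t 0.15 at [0.2264 0.5822 0.222 ] yaw 1.2 q7 -0.08 gap 0.997 F [-0.   0.  -0.4]
shift now [-473.2  433.6   52.6] | turn -0.606 | shift after turn [-635.8   87.    52.6]
[-1.26821516  0.41174119 -0.01268647  1.59681251  0.00560334  1.13426508
 -0.08222621]
```

{"fn": "apply_moves", "kwargs": {"deltas": [[1, -40, 36, 0, -0.1], [1, -40, 36, 0, -0.1], [1, -40, 36, 0, -0.1], [1, -40, 36, 0, -0.1], [1, -40, 36, 0, -0.1], [1, -40, 36, 0, -0.1], [1, -40, 20, 0, 0], [1, -40, 20, 0, 0]], "force": 25}}

```text
t: 1.15
ee_pos: [0.4673, 0.2519, 0.2225]
ee_rot: [-0.0, 0.622, 0.783, -0.0]
contact_force: [-0.4, 0.0, 0.4]
finger_gap: 1.0
```

```bash
python3 -c "
from h import *
go([.459,-.016,.17],.235+np.pi/2)"
```

```text
t 1.15 at [0.4673 0.2519 0.2225] yaw 1.8 q7 1.24 gap 1.0 F [-0.4  0.   0.4]
shift now [-259.   -68.8   52.5] | turn -0.006 | shift after turn [-258.6  -70.4   52.5]
```

{"fn": "apply_moves", "kwargs": {"deltas": [[1, -50, -14, 10, 0], [1, -50, -14, 10, 0], [1, -50, -14, 10, 0], [1, -50, -14, 10, 0], [1, -59, -13, 12, 0], [1, 0, 0, 0, 0], [1, 0, 0, 0, 0]]}}

```text
t: 2.02
ee_pos: [0.4581, -0.0141, 0.1706]
ee_rot: [-0.0, 0.622, 0.783, 0.0]
contact_force: [-0.2, -0.1, 0.5]
finger_gap: 1.0
```

```bash
python3 - <<'E'
from h import *
s=read_state();im=snap("wrist","w1.png");cm=cam("wrist",s)
go([.459,-.016,.17],.235+np.pi/2)
print(proj(cm,[[.459,-.016,.042],[.622,.024,.026]]))
E
```

```text
t 2.08 at [ 0.4582 -0.0135  0.1707] yaw 1.801 q7 1.78 gap 1.001 F [ 0.3  0.5 -0.8]
shift now [-2.7  0.2  0.7] | turn -0.005 | shift after turn [-2.7  0.2  0.7]
[[321.52526148 226.05451676]
 [324.00108249 383.54134778]]
```

View pics/w1.png

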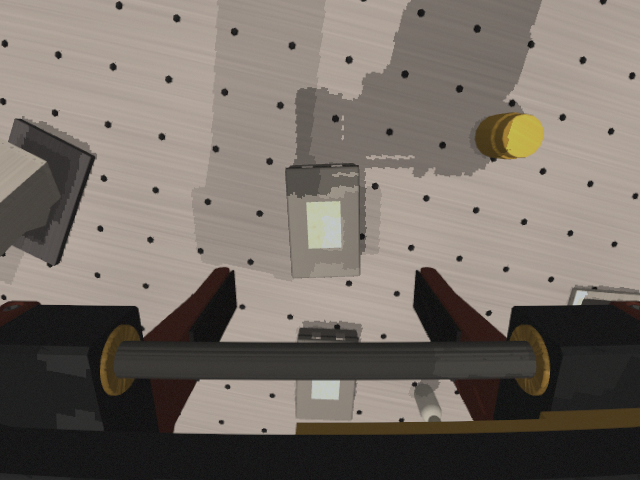

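The wrist view shows the deep case centred between the fingers, with its label at (324,225). The shallow case is behind at (325,388), the holder at left and the canister at (515,135).

```bash
python3 - <<'E'
from h import *
im=cv2.imread("pics/w1.png");cm=cam("wrist")
for thr in(160,175):
    b,c,k=label(im,(322,225),30,thr);print(c,rectz(cm,k,.042))
# lid corners by eye: far edge and near edge
P=onz(cm,[[288,278],[360,275]],.042);print(P.round(4),np.linalg.norm(P[1]-P[0]))
x,_=rectz(cm,k,.042); go([x[0]/1000,x[1]/1000,.010],_+np.pi/2)
E
```

```text
[323.83146067 224.38268341] (array([457.8, -13.7,  39.9,  27.8]), np.float64(0.273))
[319.47720199 239.52503931] (array([516.5,  -5.2, 719.5, 469.1]), np.float64(-1.341))
[[ 0.5113 -0.0332  0.042 ]
 [ 0.4943  0.0272  0.042 ]] 0.06279269662813068
t 2.08 at [ 0.4582 -0.0135  0.1707] yaw 1.801 q7 1.78 gap 1.001 F [ 0.3  0.5 -0.8]
shift now [ -5.3  58.6 160.7] | turn -1.57 | shift after turn [-58.6  -5.3 160.7]
```

{"fn": "apply_moves", "kwargs": {"deltas": [[1, 0, 0, 40, -0.043], [1, 0, 0, 40, 0], [1, 0, 0, 40, 0], [1, 0, 0, 25, 0], [1, 0, 0, 15, 0], [1, 0, 0, 0, 0], [-1, 0, 0, 0, 0], [-1, 0, 0, 0, 0]]}}

```text
t: 3.08
ee_pos: [0.4589, -0.0145, 0.0116]
ee_rot: [0.001, 0.605, 0.797, 0.001]
contact_force: [-0.1, 0.3, 0.3]
finger_gap: 0.816
```

{"fn": "apply_moves", "kwargs": {"deltas": [[-1, 0, 0, 0, 0], [-1, 0, 0, 0, 0], [-1, 0, 0, -5, 0], [-1, 0, 0, -25, 0], [-1, 0, 0, -40, 0], [-1, 0, 0, -40, 0], [-1, 0, 0, -40, 0], [-1, 0, 0, 0, 0]]}}

```text
t: 4.08
ee_pos: [0.4596, -0.0146, 0.1632]
ee_rot: [0.002, 0.605, 0.796, 0.002]
contact_force: [0.6, -0.6, -1.6]
finger_gap: 0.681
```

```bash
python3 - <<'E'
from h import *
go([.5239,.2958,.16],.146+np.pi/2)
E
```

```text
t 4.08 at [ 0.4596 -0.0146  0.1632] yaw 1.843 q7 1.84 gap 0.681 F [ 0.6 -0.6 -1.6]
shift now [281.7 145.3   3.8] | turn 0.126 | shift after turn [297.7 108.7   3.8]
```

{"fn": "apply_moves", "kwargs": {"deltas": [[-1, 42, 22, 0, 0.02], [-1, 43, 21, 0, 0.02], [-1, 43, 20, 0, 0.02], [-1, 43, 19, 0, 0.02], [-1, 43, 18, 0, 0.02], [-1, 43, 17, 0, 0.026], [-1, 34, 14, 0, 0], [-1, 0, 0, 0, 0]]}}

```text
t: 5.08
ee_pos: [0.5229, 0.3008, 0.1582]
ee_rot: [-0.001, 0.652, 0.758, -0.001]
contact_force: [0.1, -0.4, -2.4]
finger_gap: 0.684
```

{"fn": "apply_moves", "kwargs": {"deltas": [[-1, 0, 0, 0, 0], [-1, 0, 0, 0, 0]]}}

```text
t: 5.32
ee_pos: [0.5243, 0.296, 0.1601]
ee_rot: [0.0, 0.654, 0.756, -0.001]
contact_force: [-0.5, 0.4, -1.7]
finger_gap: 0.678
```

```bash
python3 - <<'E'
from h import *
s=read_state();im=snap("wrist","w2.png");cm=cam("wrist",s)
go([.5239,.2958,.16],.146+np.pi/2)
print(proj(cm,[[.524,.296,.038]]))
E
```

```text
t 5.38 at [0.5244 0.2962 0.1604] yaw 1.715 q7 1.18 gap 0.68 F [ 0.1 -0.3 -2.3]
shift now [-0.4 -0.5  0.4] | turn -0.001 | shift after turn [-0.4 -0.5  0.4]
[[324.14959292 227.26284879]]
```

View pics/w2.png

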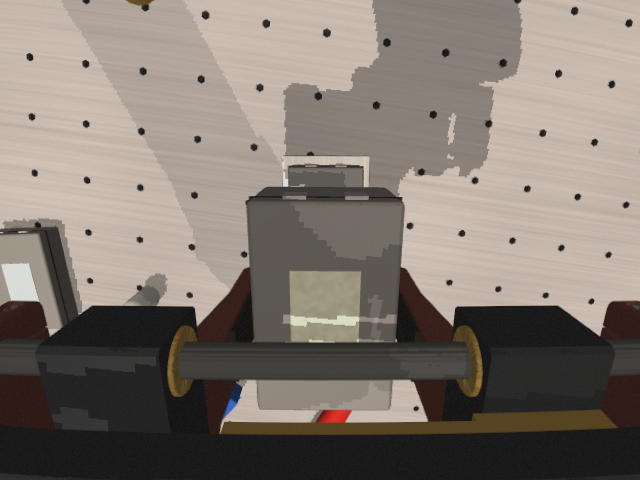

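```bash
python3 - <<'E'
from h import *
cm=cam("wrist");R,t=pose();z=t[2]-.0115+.042
P=onz(cm,[[249,199],[403,199],[392,409],[257,409]],z);Q=(P-t)@R*1000;print(Q.round(1),Q.mean(0))
print("label",((onz(cm,[[290,271],[360,271]],z)-t)@R*1000).round(1))
im=cv2.imread("pics/w2.png")
cv2.imwrite("pics/w2c.png",cv2.resize(im[140:220,240:410],(800,376),interpolation=cv2.INTER_CUBIC))
E
```

```text
[[-27.8 -49.1 -30.5]
 [ 29.5 -49.1 -30.5]
 [ 30.4  45.1 -30.5]
 [-29.8  45.1 -30.5]] [  0.5862888   -2.01161009 -30.49927689]
label [[-13.2 -20.6 -30.5]
 [ 14.2 -20.6 -30.5]]
```

View pics/w2c.png

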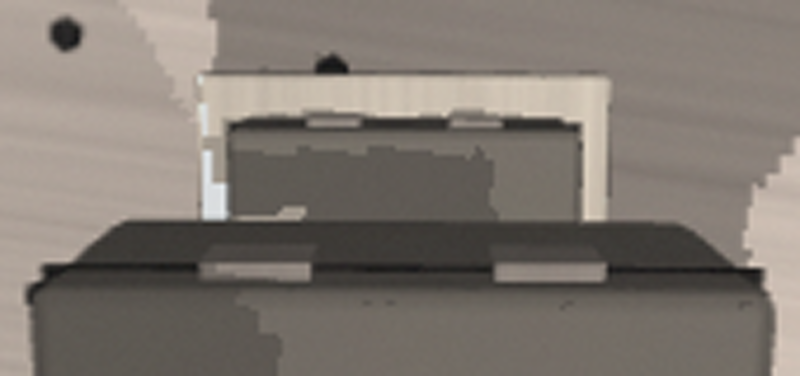

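The crop shows the base case's robot-side lid edge at about (288.4,166.8) to (363.7,166.8), centred under the held case. I use it to cross-check.

```bash
python3 - <<'E'
from h import *
cm=cam("wrist");R,t=pose()
P=onz(cm,[[288.4,166.6],[363.7,166.6]],.038);print(((P-t)@R*1000).round(1), (P.mean(0)+R@[0,.0475,0]).round(4))
E
```

```text
[[-27.9 -49.2 122.4]
 [ 31.2 -49.2 122.4]] [0.5224 0.2976 0.038 ]
```

{"fn": "apply_moves", "kwargs": {"deltas": [[-1, 1, 0, 35, 0], [-1, 0, 0, 35, 0], [-1, 0, 0, 20, 0], [-1, 0, 0, 12, 0], [-1, 0, 0, 6, 0], [-1, 0, 0, 0, 0], [-1, 0, 0, 0, 0]]}}

```text
t: 6.25
ee_pos: [0.5248, 0.299, 0.0535]
ee_rot: [0.0, 0.654, 0.757, 0.001]
contact_force: [-0.7, -0.3, -2.1]
finger_gap: 0.682
```

{"fn": "apply_moves", "kwargs": {"deltas": [[-1, 0, 0, 2, 0], [-1, 0, 0, 1, 0], [-1, 0, 0, 0.5, 0], [-1, 0, 0, 0, 0]]}}

```text
t: 6.75
ee_pos: [0.5243, 0.2987, 0.0493]
ee_rot: [-0.0, 0.654, 0.757, 0.0]
contact_force: [-1.6, -1.6, 1.3]
finger_gap: 0.684
```

{"fn": "apply_moves", "kwargs": {"deltas": [[0.8, 0, 0, 0, 0], [0.9, 0, 0, 0, 0], [1, 0, 0, 0, 0], [1, 0, 0, -15, 0], [1, 0, 0, -40, 0], [1, 0, 0, -40, 0], [1, 0, 0, -30, 0], [1, 0, 0, 0, 0]]}}

```text
t: 7.75
ee_pos: [0.5258, 0.2995, 0.1779]
ee_rot: [0.001, 0.654, 0.757, 0.003]
contact_force: [-0.3, 0.0, -0.7]
finger_gap: 1.0
```

```bash
python3 - <<'E'
from h import *
s=read_state();im=snap("wrist","w3.png");cm=cam("wrist",s);T=snap("top","t3.png");S=snap("scene","s3.png")
go([.622,.0235,.17],.182+np.pi/2)
px=proj(cm,[[.5243,.2975,.08]])[0];print(px)
try:
    b,c,k=label(im,px,50);print(c,rectz(cm,k,.08))
except Exception as e: print(e)
q=proj(cam("scene"),[[.5243,.2975,.08]])[0];b,c,k=label(S,q,16);print(q,c,rectz(cam("scene"),k,.08))
x0,y0=int(px[0]),int(px[1])
cv2.imwrite("pics/chk3.png",np.hstack([cv2.resize(im[60:400,150:490],(400,400)),cv2.resize(S[270:400,400:530],(400,400),interpolation=cv2.INTER_CUBIC)]))
E
```

```text
t 7.9 at [0.5238 0.2985 0.1737] yaw 1.717 q7 1.18 gap 0.996 F [-0.2  0.6 -0. ]
shift now [-286.3   57.1    3.7] | turn -0.036 | shift after turn [-288.2   46.8    3.7]
[321.21504791 232.35167797]
[323.59501558 230.77933541] (array([523. , 299. ,  39.6,  28.3]), np.float64(0.145))
[466.65123436 330.42167889] [467.57371795 331.30769231] (array([524.4, 299.6,  40.5,  28. ]), np.float64(0.138))
```

View pics/chk3.png

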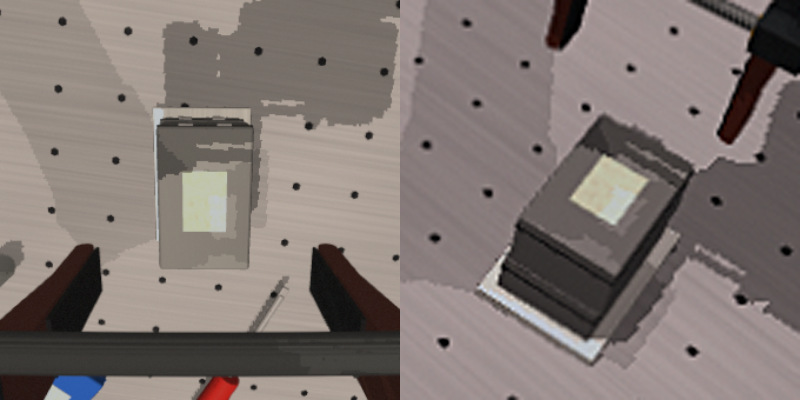

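Deep is stacked, with a sideways offset of about 2 mm by the same camera. Next the shallow one.

{"fn": "apply_moves", "kwargs": {"deltas": [[1, -48, 9, 0, -0.036], [1, -48, 8, 0, 0], [1, -48, 8, 0, 0], [1, -48, 8, 0, 0], [1, -48, 8, 0, 0], [1, -47, 7, 0, 0], [1, 0, 0, 0, 0], [1, 0, 0, 0, 0]]}}

```text
t: 8.9
ee_pos: [0.6211, 0.0251, 0.1729]
ee_rot: [-0.001, 0.64, 0.768, -0.001]
contact_force: [0.6, 1.3, 1.0]
finger_gap: 1.0
```

```bash
python3 - <<'E'
from h import *
s=read_state();im=snap("wrist","w4.png");cm=cam("wrist",s)
px=proj(cm,[[.622,.0235,.026]])[0]
b,c,k=label(im,px,40,165);r,a=rectz(cm,k,.026);print(px,c,r,a)
go([r[0]/1000,r[1]/1000,.004],a+np.pi/2)
E
```

```text
[321.96148616 221.62392435] [324.29216152 219.93190816] [620.5  25.1  38.1  27. ] 0.182
t 8.95 at [0.6211 0.026  0.1732] yaw 1.754 q7 1.73 gap 1.001 F [-0.4  0.1 -0.3]
shift now [ -1.   -0.5 169.2] | turn 0.002 | shift after turn [ -1.   -0.5 169.2]
```

{"fn": "apply_moves", "kwargs": {"deltas": [[1, -1, 0, 40, 0], [1, 0, 0, 40, 0], [1, 0, 0, 40, 0], [1, 0, 0, 30, 0], [1, 0, 0, 14, 0], [1, 0, 0, 4, 0], [-1, 0, 0, 0, 0], [-1, 0, 0, 0, 0]]}}

```text
t: 9.95
ee_pos: [0.6228, 0.0237, 0.0074]
ee_rot: [0.001, 0.64, 0.769, 0.001]
contact_force: [0.3, 0.2, -0.0]
finger_gap: 0.812
```

{"fn": "apply_moves", "kwargs": {"deltas": [[-1, 0, 0, 0, 0], [-1, 0, 0, 0, 0], [-1, 0, 0, -5, 0], [-1, 0, 0, -35, 0], [-1, 0, 0, -50, 0], [-1, 0, 0, -50, 0], [-1, 0, 0, -50, 0], [-1, 0, 0, 0, 0]]}}

```text
t: 10.95
ee_pos: [0.6243, 0.0234, 0.2008]
ee_rot: [0.003, 0.64, 0.768, 0.003]
contact_force: [0.2, -0.2, -1.5]
finger_gap: 0.678
```

```bash
python3 - <<'E'
from h import *
go([.5237,.2985,.195],.144+np.pi/2)
E
```

```text
t 10.95 at [0.6243 0.0234 0.2008] yaw 1.753 q7 1.73 gap 0.678 F [ 0.2 -0.2 -1.5]
shift now [288.8 -49.2   5.2] | turn 0.038 | shift after turn [286.7 -60.1   5.2]
```

{"fn": "apply_moves", "kwargs": {"deltas": [[-1, 48, -9, 0, 0.038], [-1, 48, -10, 0, 0], [-1, 48, -10, 0, 0], [-1, 48, -10, 0, 0], [-1, 48, -10, 0, 0], [-1, 47, -10, 3, 0], [-1, 0, 0, 0, 0], [-1, 0, 0, 0, 0]]}}

```text
t: 11.95
ee_pos: [0.5202, 0.2976, 0.192]
ee_rot: [0.0, 0.654, 0.756, -0.001]
contact_force: [-0.2, -0.2, -1.8]
finger_gap: 0.681
```

```bash
python3 - <<'E'
from h import *
s=read_state();im=snap("wrist","w5.png");cm=cam("wrist",s)
go([.5237,.2985,.195],.144+np.pi/2)
print(proj(cm,[[.5237,.2985,.08]]))
cv2.imwrite("pics/w5c.png",cv2.resize(im[140:440,200:450],(667,800))[:600])
E
```

```text
t 12.0 at [0.5208 0.2969 0.1923] yaw 1.714 q7 1.17 gap 0.681 F [ 1.4 -1.2 -1.9]
shift now [ 1.1  3.1 -2.7] | turn -0.001 | shift after turn [ 1.1  3.1 -2.7]
[[324.69830532 235.06688476]]
```

View pics/w5c.png

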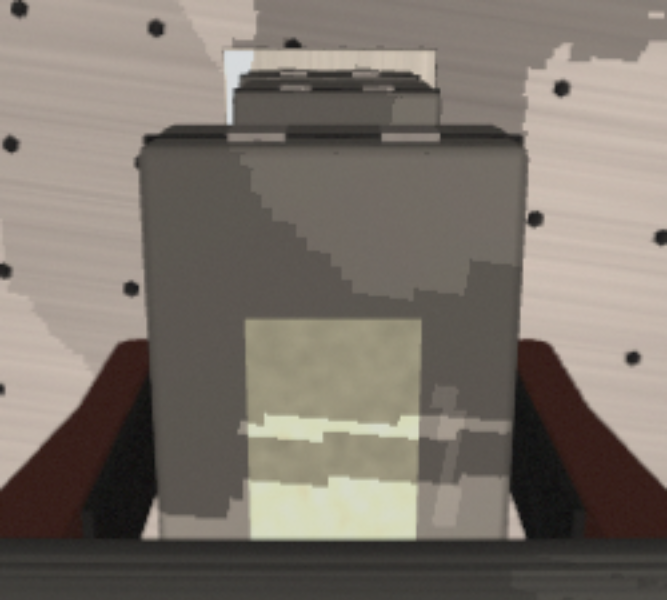

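The wrist crop shows the shallow case held with its lid edge at about row 194, and the deep lid edge just behind it at about row 174.5. I compare the two in tool coordinates.

```bash
python3 - <<'E'
from h import *
cm=cam("wrist");R,t=pose()
f=lambda p,z:((onz(cm,p,z)-t)@R*1000).round(1)
print("held",f([[252.5,195],[396.5,195]],.212),"label far edge",f([[292,259.6],[358,259.6]],.212),"deep",f([[287.7,175],[365,175]],.08))
E
```

```text
held [[-28.6 -48.9 -19.6]
 [ 29.2 -48.9 -19.6]] label far edge [[-13.4 -21.6 -19.6]
 [ 14.4 -21.6 -19.7]] deep [[-27.6 -43.6 112.4]
 [ 31.3 -43.6 112.3]]
```

{"fn": "apply_moves", "kwargs": {"deltas": [[-1, 1, 5, 20, 0], [-1, 0, 0, 35, 0], [-1, 0, 0, 25, 0], [-1, 0, 0, 14, 0], [-1, 0, 0, 6, 0], [-1, 0, 0, 0, 0], [-1, 0, 0, 0, 0]]}}

```text
t: 12.88
ee_pos: [0.526, 0.3004, 0.094]
ee_rot: [0.0, 0.654, 0.756, 0.001]
contact_force: [-0.3, -0.2, -1.6]
finger_gap: 0.681
```

{"fn": "apply_moves", "kwargs": {"deltas": [[-1, 0, 0, 4, 0], [-1, 0, 0, 2, 0], [-1, 0, 0, 0, 0]]}}

```text
t: 13.25
ee_pos: [0.5254, 0.3002, 0.0871]
ee_rot: [-0.0, 0.654, 0.756, 0.0]
contact_force: [-0.3, 0.0, -1.4]
finger_gap: 0.682
```

{"fn": "apply_moves", "kwargs": {"deltas": [[-1, 0, 0, 1, 0], [-1, 0, 0, 1, 0], [-1, 0, 0, 0, 0]]}}

```text
t: 13.62
ee_pos: [0.5255, 0.3003, 0.087]
ee_rot: [-0.0, 0.654, 0.756, 0.0]
contact_force: [-5.3, -3.4, 13.8]
finger_gap: 0.684
```

{"fn": "apply_moves", "kwargs": {"deltas": [[-1, 0, 0, -1, 0], [0.8, 0, 0, 0, 0], [0.9, 0, 0, 0, 0], [1, 0, 0, 0, 0], [1, 0, 0, -15, 0], [1, 0, 0, -40, 0], [1, 0, 0, -50, 0], [1, 0, 0, 0, 0]]}}

```text
t: 14.62
ee_pos: [0.5278, 0.3014, 0.1965]
ee_rot: [0.001, 0.654, 0.756, 0.004]
contact_force: [0.6, 0.7, -1.1]
finger_gap: 1.001
```

```bash
python3 - <<'E'
from h import *
s=read_state();im=snap("wrist","w6.png");cm=cam("wrist",s);S=snap("scene","s6.png");T=snap("top","t6.png")
go([.58,-.30,.26],1.4)
px=proj(cm,[[.5245,.299,.106]])[0]
b,c,k=label(im,px,50,150);print(px,c,rectz(cm,k,.106))
q=proj(cam("scene"),[[.5245,.299,.106]])[0];b,c,k=label(S,q,18);print(q,c,rectz(cam("scene"),k,.106))
cv2.imwrite("pics/chk6.png",np.hstack([cv2.resize(im[60:400,150:490],(400,400)),cv2.resize(S[270:400,400:530],(400,400),interpolation=cv2.INTER_CUBIC)]))
E
```

```text
t 14.78 at [0.5251 0.3    0.1911] yaw 1.715 q7 1.17 gap 0.999 F [-0.  -0.2 -0.9]
shift now [-601.7  -31.9  -68.9] | turn 0.315 | shift after turn [-582.   156.1  -68.9]
[320.87816296 232.2857989 ] [323.37718859 231.2186093 ] (array([523.7, 300.5,  39.3,  28. ]), np.float64(0.143))
[470.49530596 321.73539256] [471.265625 322.878125] (array([524.6, 301. ,  40.5,  28.5]), np.float64(0.153))
```

View pics/chk6.png

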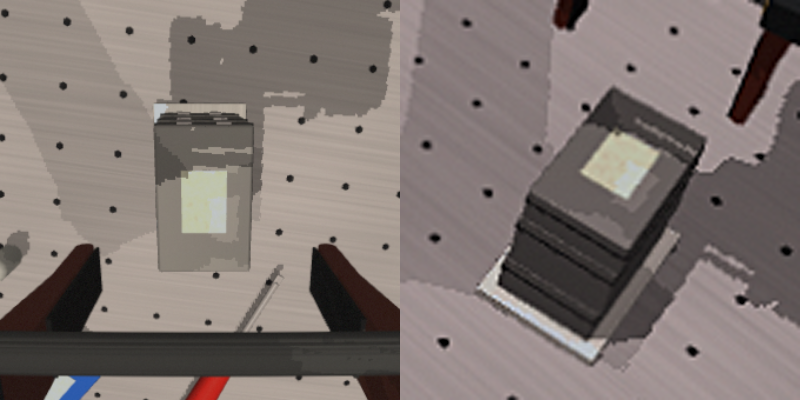

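The column is good: label at about (0.524,0.300), offsets under 2 mm. Next the reader: a rough fix from the top view, then a close look.

```bash
python3 - <<'E'
from h import *
ct=cam("top");f=lambda x,y,z:onz(ct,[[385+x/2.5,190+y/2.5]],z)[0]
tail=f(162,55,.168);a=f(80,112,.008);b=f(55,238,.008);c=f(132,255,.008)
print(tail.round(4),a.round(4),b.round(4),c.round(4),np.linalg.norm(a-b),np.linalg.norm(c-b))
print("yaw",np.arctan2(*(a-b)[[1,0]]),np.arctan2(*(b-c)[[0,1]]*np.array([-1,1])))
yaw=np.arctan2(*(a-b)[[1,0]]); print("mouth pred",tail[:2]-.0707*np.array([np.cos(yaw),np.sin(yaw)]), "foot mid",(a+c)[:2]/2)
# dark handle mask in top
T=cv2.imread("pics/top0.png")
m=(T.max(2)<50).astype(np.uint8);m[:200]=0;m[262:]=0;m[:,:425]=0;m[:,460:]=0
ys,xs=np.nonzero(m);print(len(xs));P=np.c_[xs,ys].astype(np.float32);print(cv2.minAreaRect(P))
g=tail-.03*np.array([np.cos(yaw)*.643,np.sin(yaw)*.643,.766]);print("grip",g)
go([*g[:2],.26],yaw+np.pi/2)
E
```

```text
[ 0.5832 -0.3099  0.168 ] [ 0.5671 -0.2675  0.008 ] [ 0.4505 -0.2383  0.008 ] [ 0.4329 -0.3087  0.008 ] 0.12021918747773497 0.07260763835086877
yaw -0.24584390769840062 -0.24458779989704774
mouth pred [ 0.51467446 -0.29271173] foot mid [ 0.49999492 -0.28813662]
614
((442.4896545410156, 226.68727111816406), (16.990440368652344, 60.751625061035156), 17.19854164123535)
grip [ 0.56453868 -0.30522364  0.14502   ]
t 14.78 at [0.5251 0.3    0.1911] yaw 1.715 q7 1.17 gap 0.999 F [-0.  -0.2 -0.9]
shift now [-604.6  -48.   -68.9] | turn 0.39 | shift after turn [-577.5  185.6  -68.9]
```

{"fn": "apply_moves", "kwargs": {"deltas": [[1, -48, -4, -12, 0.065], [1, -48, -2, -12, 0.065], [1, -48, 1, -12, 0.065], [1, -48, 5, -12, 0.065], [1, -48, 8, -12, 0.065], [1, -48, 12, -9, 0.065], [1, -48, 15, 0, 0], [1, -48, 15, 0, 0]]}}

```text
t: 15.78
ee_pos: [0.545, -0.0919, 0.2591]
ee_rot: [-0.001, 0.788, 0.615, -0.001]
contact_force: [2.3, 0.9, 0.2]
finger_gap: 0.996
```

```bash
python3 - <<'E'
from h import *
go([.5645,-.3052,.26],1.326)
E
```

```text
t 15.78 at [ 0.545  -0.0919  0.2591] yaw 1.325 q7 1.51 gap 0.996 F [2.3 0.9 0.2]
shift now [-202.2   70.7   -0.9] | turn -0.001 | shift after turn [-202.2   70.6   -0.9]
```

{"fn": "apply_moves", "kwargs": {"deltas": [[1, -45, 18, 0, 0], [1, -45, 18, 0, 0], [1, -45, 18, 0, 0], [1, -45, 16, 0, 0], [1, -22, 0, 0, 0], [1, 0, 0, 0, 0], [1, 0, 0, 0, 0]]}}

```text
t: 16.65
ee_pos: [0.5647, -0.3018, 0.2593]
ee_rot: [-0.001, 0.788, 0.616, 0.0]
contact_force: [0.6, 0.1, -0.9]
finger_gap: 0.999
```

```bash
python3 - <<'E'
from h import *
s=read_state();im=snap("wrist","w7.png");cm=cam("wrist",s)
go([.5645,-.3052,.26],1.326)
print(proj(cm,[[.5645,-.3052,.145],[.5832,-.3099,.168],[.5147,-.2927,.084]]).round(1))
E
```

```text
t 16.7 at [ 0.565  -0.3015  0.2595] yaw 1.327 q7 1.92 gap 1.003 F [-0.5 -0.1  0.8]
shift now [-3.7  0.5 -0.5] | turn 0.001 | shift after turn [-3.7  0.5 -0.5]
[[319.5 231. ]
 [319.2 263.6]
 [320.2 160.9]]
```

View pics/w7.png

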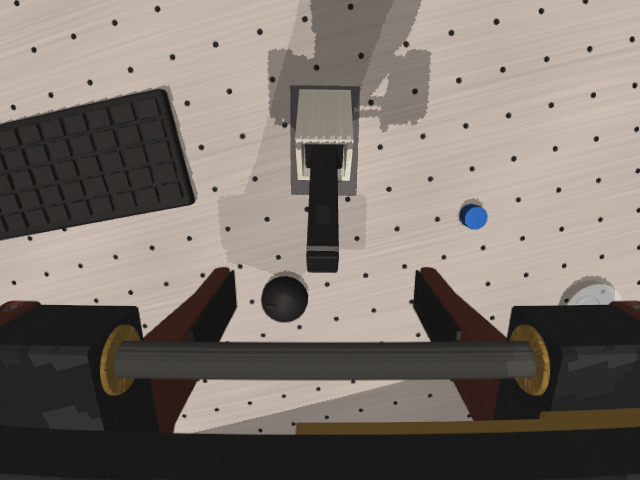

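The wrist view shows the reader handle straight along the image, tail end at (322,262), within 3 px of the prediction, and the mouth around (323,160). I shift −2 mm in x and go down.

{"fn": "apply_moves", "kwargs": {"deltas": [[1, -2, 0, 35, 0], [1, 0, 0, 35, 0], [1, 0, 0, 30, 0], [1, 0, 0, 20, 0], [1, 0, 0, 12, 0], [1, 0, 0, 0, 0], [1, 0, 0, 0, 0], [0.4, 0, 0, 0, 0]], "force": 12}}

```text
t: 17.7
ee_pos: [0.5645, -0.3056, 0.1291]
ee_rot: [0.001, 0.788, 0.615, 0.0]
contact_force: [-0.0, 0.5, -0.2]
finger_gap: 0.923
```

{"fn": "apply_moves", "kwargs": {"deltas": [[0, 0, 0, 0, 0], [-0.2, 0, 0, 0, 0], [-0.4, 0, 0, 0, 0], [-0.6, 0, 0, 0, 0], [-1, 0, 0, 0, 0], [-1, 0, 0, 0, 0]]}}

```text
t: 18.45
ee_pos: [0.5641, -0.3052, 0.1281]
ee_rot: [-0.0, 0.788, 0.615, 0.0]
contact_force: [-0.1, 0.4, -0.2]
finger_gap: 0.272
```

{"fn": "apply_moves", "kwargs": {"deltas": [[-1, 0, 3.2, -3.8, 0], [-1, 0, 6.4, -7.7, 0], [-1, 0, 6.4, -7.7, 0], [-1, 0, 6.4, -7.7, 0], [-1, 0, 6.4, -7.7, 0], [-1, 0, 6.4, -7.7, 0], [-1, 0, 6.4, -7.7, 0], [-1, 0, 6.4, -7.7, 0]]}}

```text
t: 19.45
ee_pos: [0.611, -0.3175, 0.1864]
ee_rot: [0.0, 0.788, 0.615, -0.0]
contact_force: [-0.3, 0.7, -2.6]
finger_gap: 0.272
```

{"fn": "apply_moves", "kwargs": {"deltas": [[-1, 0, 6.4, -7.7, 0], [-1, 0, 6.4, -7.7, 0], [-1, 0, 6.4, -7.7, 0], [-1, 0, 0, -20, 0], [-1, 0, 0, -30, 0], [-1, 0, 0, -40, 0], [-1, 0, 0, -30, 0], [-1, 0, 0, 0, 0]]}}

```text
t: 20.45
ee_pos: [0.63, -0.3226, 0.3318]
ee_rot: [0.002, 0.788, 0.615, 0.001]
contact_force: [0.8, -0.8, -2.1]
finger_gap: 0.272
```

```bash
python3 - <<'E'
from h import *
s=read_state();W=snap("wrist","w8.png");S=snap("scene","s8.png");T=snap("top","t8.png");go([.524,.30,.30],1.715)
R,t=pose();g=t-R[:,2]*.019;print(proj(cam("scene"),[g]),proj(cam("wrist",s),[g]),s["ft_torque"])
cv2.imwrite("pics/chk8.png",np.hstack([cv2.resize(W,(480,360)),cv2.resize(S[40:280,100:313],(320,360))]))
E
```

```text
t 20.6 at [ 0.6288 -0.3214  0.3273] yaw 1.325 q7 1.9 gap 0.27 F [-0.1 -0.9 -1.6]
shift now [ 577.2 -252.8   28.1] | turn -0.39 | shift after turn [629.9 -14.4  28.1]
[[194.46595932  79.53628117]] [[325.46401785 298.60859368]] [-0.03835811 -0.08608681  0.01827546]
```

View pics/chk8.png

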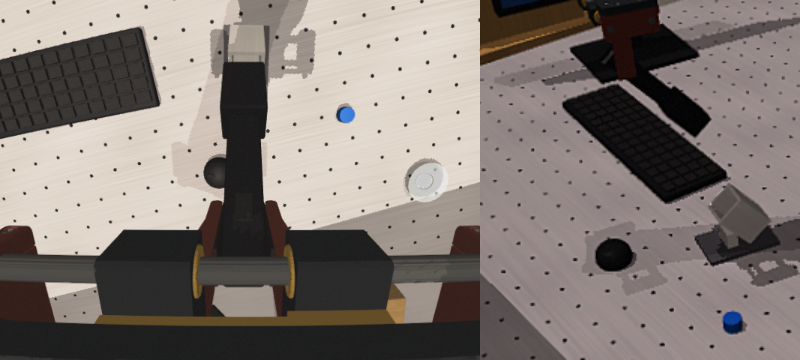

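The reader is out and clear, still leaning about 40°. The tool cannot tilt, so I loosen the grip and let gravity swing it upright about the jaw axis.

{"fn": "apply_moves", "kwargs": {"deltas": [[-1, 0, 0, 0, 0], [-1, 0, 0, 0, 0], [-1, 0, 0, 0, 0], [-1, 0, 0, 0, 0]], "force": 6}}

```text
t: 21.1
ee_pos: [0.6292, -0.3217, 0.3288]
ee_rot: [-0.0, 0.788, 0.615, -0.0]
contact_force: [-0.2, 0.2, -1.2]
finger_gap: 0.272
```

```bash
cat >> h.py <<'E'
def tilt(fn):
    """reader lean from wrist and scene pictures: dark mask head end; prints silhouettes"""
    s=read_state(); W=snap("wrist",fn); cm=cam("wrist",s); R,t=pose(s); g=t-R[:,2]*.019
    m=(W.max(2)<45).astype(np.uint8); m[300:]=0; m[:,:270]=0; m[:,390:]=0
    n,l,st,ce=cv2.connectedComponentsWithStats(m); k=1+st[1:,4].argmax(); print("blob",st[k],ce[k].round(1))
    for d in (0,10,20,30,40):
        a=np.deg2rad(d); w=g+.15*(R@[0,-np.sin(a),np.cos(a)]); c=[w+R@(np.array([0,sg*.018*np.cos(a),sg*.018*np.sin(a)])) for sg in(-1,1)]
        print(d,"window edges px",proj(cm,c).round(0).tolist())
    print("tau(tool)",(R.T@np.array(s["ft_torque"])).round(3),"F",np.round(s["contact_force"],1),"t",round(s["t"],2),"gap",s["finger_gap"])
E
python3 -c "
from h import *
tilt('w9.png')"
```

```text
blob [  271    83    88   217 12425] [322.8 192.1]
0 window edges px [[324.0, 204.0], [324.0, 246.0]]
10 window edges px [[324.0, 173.0], [324.0, 215.0]]
20 window edges px [[324.0, 142.0], [324.0, 185.0]]
30 window edges px [[324.0, 110.0], [324.0, 154.0]]
40 window edges px [[324.0, 76.0], [324.0, 122.0]]
tau(tool) [-0.106  0.024 -0.025] F [-0.2  0.2 -1.2] t 21.1 gap 0.271857834100556
```

{"fn": "apply_moves", "kwargs": {"deltas": [[-1, 0, 0, 0, 0], [-1, 0, 0, 0, 0], [-1, 0, 0, 0, 0], [-1, 0, 0, 0, 0]], "force": 3}}

```text
t: 21.65
ee_pos: [0.6291, -0.3217, 0.3289]
ee_rot: [-0.0, 0.788, 0.615, -0.0]
contact_force: [0.4, -0.4, -1.8]
finger_gap: 0.275
```

```bash
python3 -c "
from h import *
tilt('w10.png')"
```

```text
blob [ 271  199   88  101 5616] [320.7 249.9]
0 window edges px [[324.0, 204.0], [324.0, 246.0]]
10 window edges px [[324.0, 173.0], [324.0, 215.0]]
20 window edges px [[324.0, 142.0], [324.0, 185.0]]
30 window edges px [[324.0, 110.0], [324.0, 154.0]]
40 window edges px [[324.0, 76.0], [324.0, 122.0]]
tau(tool) [0.032 0.038 0.003] F [ 0.4 -0.4 -1.8] t 21.65 gap 0.2750311884432747
```

{"fn": "apply_moves", "kwargs": {"deltas": [[-1, 0, 0, 0, 0], [-1, 0, 0, 0, 0], [-1, 0, 0, 0, 0], [-1, 0, 0, 0, 0], [-1, 0, 0, 0, 0], [-1, 0, 0, 0, 0]]}}

```text
t: 22.45
ee_pos: [0.6291, -0.3218, 0.3289]
ee_rot: [-0.0, 0.788, 0.615, 0.0]
contact_force: [0.9, -0.4, -1.1]
finger_gap: 0.272
```

{"fn": "apply_moves", "kwargs": {"deltas": [[-1, 0, 0, 0, 0], [-1, 0, 0, 0, 0], [-1, 0, 0, 0, 0], [-1, 0, 0, 0, 0]], "force": 25}}

```text
t: 22.95
ee_pos: [0.6292, -0.3217, 0.3289]
ee_rot: [-0.0, 0.788, 0.615, -0.0]
contact_force: [-0.3, 0.9, -1.1]
finger_gap: 0.273
```

```bash
python3 - <<'E'
from h import *
tilt('w11.png');W=cv2.imread('pics/w11.png');S=snap("scene","s11.png");go([.524,.30,.30],1.715)
cv2.imwrite("pics/chk11.png",np.hstack([cv2.resize(W[60:360,200:450],(400,480)),cv2.resize(S[40:220,100:250],(400,480),interpolation=cv2.INTER_CUBIC)]))
E
```

```text
blob [ 271  199   88  101 5608] [320.7 249.9]
0 window edges px [[324.0, 204.0], [324.0, 246.0]]
10 window edges px [[324.0, 173.0], [324.0, 215.0]]
20 window edges px [[324.0, 142.0], [324.0, 185.0]]
30 window edges px [[324.0, 110.0], [324.0, 154.0]]
40 window edges px [[324.0, 76.0], [324.0, 122.0]]
tau(tool) [ 0.032  0.011 -0.008] F [-0.3  0.9 -1.1] t 22.95 gap 0.2730305497881198
t 23.05 at [ 0.6292 -0.3218  0.3289] yaw 1.325 q7 1.9 gap 0.272 F [ 0.3 -0.1 -1.5]
shift now [ 577.5 -253.3   29. ] | turn -0.39 | shift after turn [630.4 -14.7  29. ]
```

View pics/chk11.png

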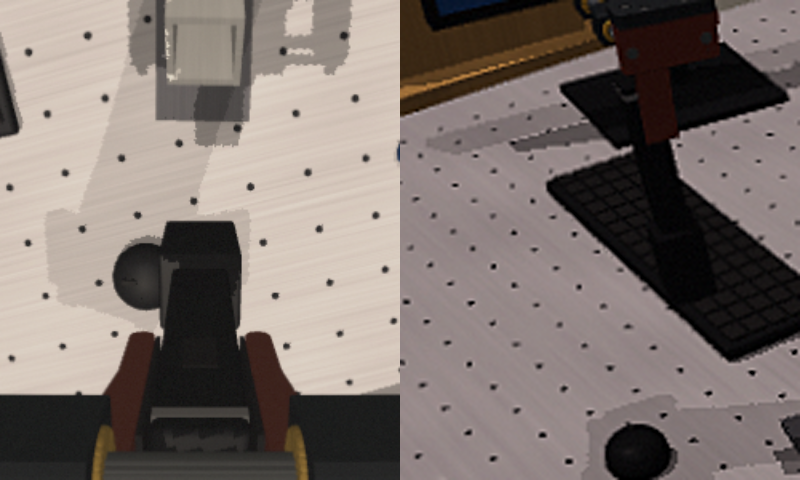

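The reader now hangs upright: its head is directly below the jaws in both views, with the head edge at row 199 against about 204 predicted for 0°. Carrying it to the column.

{"fn": "apply_moves", "kwargs": {"deltas": [[-1, 12, -5, 0, 0], [-1, 24, -10, 0, 0], [-1, 34, -15, 0, 0], [-1, 36, -16, 0, 0], [-1, 36, -16, 0, 0], [-1, 36, -16, 0, 0], [-1, 36, -16, 0, 0], [-1, 36, -16, 0, 0]]}}

```text
t: 24.05
ee_pos: [0.5826, -0.0503, 0.3292]
ee_rot: [-0.0, 0.788, 0.615, 0.0]
contact_force: [0.0, -0.3, -1.4]
finger_gap: 0.272
```

{"fn": "apply_moves", "kwargs": {"deltas": [[-1, 36, -16, 0, 0], [-1, 36, -16, 0, 0], [-1, 36, -16, 0, 0], [-1, 36, -16, 0, 0], [-1, 36, -16, 0, 0], [-1, 36, -16, 0, 0], [-1, 34, -15, 0, 0], [-1, 24, -10, 0, 0]]}}

```text
t: 25.05
ee_pos: [0.5312, 0.2454, 0.3291]
ee_rot: [-0.0, 0.788, 0.616, 0.0]
contact_force: [0.3, -0.2, -1.6]
finger_gap: 0.275
```

{"fn": "apply_moves", "kwargs": {"deltas": [[-1, 12, -5, 0, 0], [-1, 0, 0, 0, 0], [-1, 0, 0, 0, 0]]}}

```text
t: 25.42
ee_pos: [0.531, 0.2541, 0.3291]
ee_rot: [0.0, 0.789, 0.614, -0.0]
contact_force: [0.9, -0.1, -2.4]
finger_gap: 0.274
```

```bash
python3 - <<'E'
from h import *
tilt('w12.png');go([.524,.30,.287],1.715)
E
```

```text
blob [ 291  198   68  102 4962] [325.3 252.7]
0 window edges px [[324.0, 204.0], [324.0, 246.0]]
10 window edges px [[324.0, 173.0], [324.0, 215.0]]
20 window edges px [[324.0, 142.0], [324.0, 185.0]]
30 window edges px [[324.0, 110.0], [324.0, 154.0]]
40 window edges px [[324.0, 76.0], [324.0, 122.0]]
tau(tool) [0.013 0.01  0.02 ] F [ 0.9 -0.1 -2.4] t 25.43 gap 0.2743054889915071
t 25.48 at [0.5311 0.2541 0.3291] yaw 1.323 q7 0.86 gap 0.272 F [ 0.9 -0.6 -1.6]
shift now [ 42.8 -18.2  42.1] | turn -0.392 | shift after turn [46.5 -0.5 42.1]
```

{"fn": "apply_moves", "kwargs": {"deltas": [[-1, 14, -5, 0, 0], [-1, 15, -5, 0, 0], [-1, 14, -5, 0, 0], [-1, 0, 0, 10, 0], [-1, 0, 0, 14, 0], [-1, 0, 0, 10, 0], [-1, 0, 0, 6, 0], [-1, 0, 0, 0, 0]]}}

```text
t: 26.48
ee_pos: [0.5265, 0.3005, 0.2885]
ee_rot: [-0.0, 0.789, 0.615, -0.0]
contact_force: [0.3, -0.1, -1.9]
finger_gap: 0.273
```

{"fn": "apply_moves", "kwargs": {"deltas": [[-1, 0, 0, 0, 0], [-1, 0, 0, 0, 0]]}}

```text
t: 26.72
ee_pos: [0.5268, 0.301, 0.2894]
ee_rot: [-0.0, 0.788, 0.615, 0.0]
contact_force: [-0.7, 1.0, -1.8]
finger_gap: 0.273
```

```bash
python3 - <<'E'
from h import *
tilt('w13.png');go([.524,.30,.287],1.715)
W=cv2.imread('pics/w13.png');S=snap("scene","s13.png");T=snap("top","t13.png");R,t=pose();g=t-R[:,2]*.019
cs=cam("scene")
print("pred scene window",proj(cs,[g-[0,0,.15],g-[0,0,.09],[.524,.30,.106]]).round(1))
q=proj(cs,[[.524,.3,.106]])[0]
X,Y=430-80,320-190
cv2.imwrite("pics/chk13.png",np.hstack([cv2.resize(W[100:400,200:450],(375,450)),cv2.resize(S[200:400,390:580],(427,450),interpolation=cv2.INTER_CUBIC)]))
E
```

```text
blob [ 291  198   68  102 4970] [325.3 252.6]
0 window edges px [[324.0, 204.0], [324.0, 246.0]]
10 window edges px [[324.0, 173.0], [324.0, 215.0]]
20 window edges px [[324.0, 142.0], [324.0, 185.0]]
30 window edges px [[324.0, 110.0], [324.0, 154.0]]
40 window edges px [[324.0, 76.0], [324.0, 122.0]]
tau(tool) [0.05  0.026 0.002] F [-0.7  1.  -1.8] t 26.73 gap 0.2729986899988159
t 26.77 at [0.5268 0.301  0.2894] yaw 1.325 q7 0.79 gap 0.269 F [-0.1 -0.2 -1. ]
shift now [-1.6 -2.4  2.4] | turn -0.39 | shift after turn [-0.6 -2.9  2.4]
pred scene window [[477.6 303.2]
 [486.2 278. ]
 [471.2 321.9]]
```

No more pictures can be viewed, so I check the window's position numerically in the scene picture.

```bash
python3 - <<'E'
from h import *
S=cv2.imread("pics/s13.png");R,t=pose();g=t-R[:,2]*.019;cs=cam("scene")
for z in(.17,.15,.13):
    c=[g+R@[sx*.018,sy*.018,z] for sx in(-1,1) for sy in(-1,1)];print(z,proj(cs,c).round(0).tolist())
m=(S.max(2)<45)
for r in range(262,330,4): x=np.nonzero(m[r,440:530])[0]+440; print(r,(x.min(),x.max(),len(x)) if len(x) else None, S[r,478].tolist())
b,c,k=label(S,(471,324),16);print("label seen",c,onz(cs,c,.106).round(4))
E
```

```text
0.17 [[476.0, 300.0], [459.0, 308.0], [491.0, 315.0], [474.0, 323.0]]
0.15 [[479.0, 292.0], [462.0, 300.0], [494.0, 307.0], [476.0, 315.0]]
0.13 [[482.0, 283.0], [464.0, 292.0], [497.0, 299.0], [479.0, 307.0]]
262 (np.int64(480), np.int64(501), 22) [139, 141, 154]
266 (np.int64(468), np.int64(500), 24) [77, 77, 85]
270 (np.int64(478), np.int64(499), 22) [0, 0, 0]
274 (np.int64(477), np.int64(498), 22) [2, 3, 4]
278 (np.int64(454), np.int64(497), 30) [3, 5, 2]
282 (np.int64(469), np.int64(498), 30) [4, 4, 6]
286 (np.int64(468), np.int64(501), 34) [14, 13, 16]
290 (np.int64(440), np.int64(499), 35) [4, 4, 3]
294 (np.int64(466), np.int64(498), 33) [5, 4, 5]
298 (np.int64(465), np.int64(497), 33) [5, 4, 6]
302 (np.int64(464), np.int64(496), 33) [5, 6, 5]
306 (np.int64(468), np.int64(496), 29) [6, 6, 6]
310 (np.int64(472), np.int64(490), 19) [3, 3, 4]
314 (np.int64(476), np.int64(483), 8) [6, 4, 4]
318 (np.int64(444), np.int64(498), 3) [93, 108, 114]
322 (np.int64(495), np.int64(517), 3) [88, 102, 108]
326 (np.int64(492), np.int64(494), 3) [88, 104, 109]
label seen [468.12562814 324.41708543] [[0.532  0.2996 0.106 ]]
```

The window's lower corners in the scene picture are within 3 px of the prediction, which puts the window about 5 cm above the label and within a few mm of its middle. Handing in.

```bash
python3 -c "
from h import *
s=read_state();print(s['t'],np.abs(s['dq']).max());print(sign_off())"
```

```text
26.875 0.002902150406049677
the job is handed in; nothing more can be done
None
```

I stacked the deep case on the base case and the shallow case on top. Then I drew the reader out along the slant and loosened the grip to 3 N so it swung upright. I re-gripped it at 25 N and handed in at 26.9 s, still holding it over the label.

**Column:** compared in the same camera, each case sits about 1.5–2 mm off the one below and within about 0.02 rad of square. I took that check before fetching the reader and did not measure the column again afterwards.

**Reader:** it leans about 1.5° from vertical. The window is about 5 cm above the lid, within roughly 5 mm of the label's middle, and the arm was still.

**What disagreed or was missing:**
- **Label in the last picture:** it read about 8 mm off, at x 0.532 instead of 0.524. The reader partly covers the label there, so I kept the earlier unobstructed measurement.
- **Last check by numbers only:** the picture limit was reached, so I checked the final pose from pixel values. The window corners were within 3 px of the prediction.
- **Bystanders:** I didn't re-measure them. No path I planned came close to touching them.

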